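# Click the lock key onto the shaker's square spindle and turn it

## Robot

A 6-joint arm with a two-finger parallel gripper is mounted at the origin on the work surface. World frame = base frame: x ahead of the robot, y to its left, z up, the work surface at z = 0. Lengths are in mm, angles in rad, forces in N, time in s.
With the tool pointing down it reaches from about 425 to 950 mm from the base axis. Payload 14.7 kg.
Tool frame: the origin (TCP) lies midway between the tips of the shut fingers; the grasp point (between the pads) lies 19 mm behind it (env.grip_depth is the distance from the TCP to the grasp point, in mm); z points along the fingers, y is the line along which they close (so a half turn about z gives the same grasp; the last joint's range is limited). The gripper opens to 85 mm and grips with 20 to 120 N. Pads are 22 mm wide; open, the fingers measure 114 mm over their backs; the gripper's body (76 mm by 85 mm) begins 54 mm behind the grasp point. The pads swing forward as they close: fully open they stand 13 mm farther back than shut.
Start: joints at [1.076, 0.48, 1.596, -0, 1.065, -0.047], TCP at [281.415, 585.916, 231.297] pointing down, gripper open.
Joint ranges: [-2.75, 2.75], [-0.82, 2.05], [0.23, 2.67], [-1.56, 4.7], [0.09, 2.69], [-2.92, 2.92]. Speed limits (rad/s): [1.89, 1.89, 2.39, 3.01, 3.01, 3.01].

## Interface

Orientations are given as [roll, pitch, yaw] about the fixed x, y, z axes, in that order (R = Rz(yaw) Ry(pitch) Rx(roll)).
In Python, from cell import env gives the robot as it stands.
- The arm moves only by the shell command python3 -m jog 'ROWS' [FORCE]. ROWS is a JSON object of lists of equal length, an entry for each row: "delta_rot": the turn, a rotation vector about the tool's x, y, z in units of 5 degrees (1.0 is 5 degrees), a list of three; "dp": the shift along the tool's x, y, z in units of 40 mm (1.0 is 40 mm), a list of three; "hand": the opening, from 0 (shut) to 1 (fully open). A call has exactly 5 rows; each row is the pose to reach, as a shift and turn from the pose commanded when the call began, along the tool's axes at that moment; what a row does not reach only later rows make up. A row lasts 1/12 s, in which the tool goes at most 41.7 mm and 7.16 degrees, less where a joint would pass 70% of its speed; a pose out of reach is approached as far as the arm can. A call with a gripper value outside its range is refused whole. The fingers move at their own pace and stop on an object; FORCE is the grip in N (left out, the last holds). Time passes only in rows, so rows that repeat a pose let the fingers close, or fill a call up. It gives the time, the measured TCP pose, the force, the opening and the grip force at its end, in the units of the state.
- env.read_state(): the state, without advancing time (a new reading comes with each control period).
- env.capture(name): name is "scene" or "top" or "wrist"; returns a dict with "pixels" (384x512x3 uint8, red, green, blue), "depth" (384x512 float32, mm along the optical axis (not along the pixel's ray), 0 where there is no reading), "K" (3x3 intrinsics, pixels), "D" ([k1, k2, p1, p2, k3] as OpenCV has them; the pictures are not rectified), "extrinsics" (4x4, takes a point from world to camera coordinates). Camera axes: x right, y up, looking along -z (the intrinsics and any distortion apply to the point x, -y, -z); pixel columns grow to the right and rows downward; lengths in mm; the calibration is good to about 2 mm. A picture is of the moment at which its call begins.
- env.hand_in(): hands the job in; it is judged then, once.
The state is a dict: "time": time; "q": joint angles; "joint_velocities": joint speeds; "joint_torque": joint torques, N m; "position": TCP position; "tcp_rot": TCP orientation; "force": force on the tool from outside, world axes, zero at the start; "wrist_torque": the same for the moment, N m; "width": finger opening in mm; "grip_force": force on a finger pad.
Only numpy, scipy, OpenCV 4.12 (cv2) and the standard library are available. Lean on these libraries where they do the work, as an engineer would, in place of code of your own. Each camera call takes 0.05 s, during which the arm holds its last target. There are 200 camera calls.

## Task

Take the blue lock key out of the tray, push it fully home onto the square spindle of the shaker's lock post until its spring balls click in, then turn it clockwise (seen from above) to its stop and leave it there. The post gives on a spring: press it steadily, stop at the click, never push harder than about 25 N or ram the key against the ring below, and do not disturb the other things on the bench.

Things in the scene. Friction and masses are not known exactly. Their poses are not given: they have to be found in the camera images.
- lock_key: Loose blue key, 0.16 kg, upright in the tray. Lower part: round steel sleeve 42 mm across, 30 mm high, with a square hole 20.6 mm wide, 27 mm deep in its underside; a 45 degree lead-in 3 mm high widens the mouth to 26.6 mm; above it a ball groove (3.5 to 13 mm up) runs round the hole. Origin: centre of the underside, z up; hole sides lie along x and y, so any of four quarter turns fits.
- key_grip (a point): Grip point, 53 mm above the key's underside on its axis, in the blue grip bar: 44 mm long (key's x), 14 mm thick (key's y), from 30 to 66 mm above the underside. Grip across the 14 mm; keep fingertips above the sleeve (over 31 mm above the underside).
- tray: White open tray, fixed, 150 mm (x) by 230 mm (y), walls 18 mm high and 4 mm thick. It holds the lock key and two things to be left alone, 65 mm apart in a row along its y. Origin: centre of its underside.
- shaker: Orbital shaker, fixed, beige box 240 mm (x) by 300 mm (y), deck 75 mm above the bench. A platform with two clamped flasks up to 190 mm high stands on the rear of the deck, flask axes at (+55, +85) and (+55, -30) mm; the lock post is at (-65, -75) mm in its frame. Origin: centre of the underside.
- lock_post: Upright round steel post in the shaker's deck that carries the square spindle. When pressed it sinks straight down on a spring (about 1.8 N at first, then 1.2 N more per mm, 24 mm at most) and comes up again when let go. Origin: on its axis at the height of the spindle's shoulder (99 mm above the bench when not pressed); it does not turn with the spindle.
- bush: Fixed dark steel ring round the lock post, 56 mm outside, 37 mm inside, 16 mm high, standing on the deck. Its top is 8 mm below the unpressed shoulder, so a key that is pushed on past its seat by 8 mm strikes it hard. Origin: centre of its underside.
- spindle_seat (a point): Spindle axis at the shoulder (top of its 34 mm flange), where the key's underside rests when fully home. z up; turns and sinks with the spindle; x and y lie along the sides of the 19 mm steel square, which rises 24 mm above the shoulder (top 4 mm only 16 mm wide).
- ball_front (a point): Outermost point of the brass spring ball on the spindle square's +x side; a second one faces -x. Each sticks 3 mm out, 8 mm above the shoulder. They hold the key up, its underside 10 to 6 mm above the shoulder, until it is pressed with roughly 10 to 16 N (the post sinks meanwhile); then they click out into the key's groove, the push drops and the key stays on.
- spindle (a joint): Angle of the spindle about the vertical, grows clockwise seen from above; starts between 0 and 0.4 rad, ends at a hard stop at 1.3 rad. Stiff to turn (about 0.1 N m) and stays where it is left. The key has about 0.1 rad of turning play on the square either way.
- round_key: Bystander in the tray: yellow bar on a brass foot, 66 mm high, leave alone. Origin: centre of its underside.
- adapter: Bystander in the tray: round steel adapter 32 mm across, 48 mm high. Origin: centre of its underside.
- reagent: Bystander: amber bottle 64 mm across, 150 mm high. Origin: centre of its underside.
- beaker: Bystander: glass beaker 70 mm across, 85 mm high. Origin: centre of its underside.
- jar: Bystander: white jar with red cap, 60 mm across, 70 mm high. Origin: centre of its underside.
- tip_box: Bystander: green box 80 by 110 by 50 mm. Origin: centre of its underside.
- spanner: Bystander: spanner lying flat on the bench. Origin: its underside, middle.
Mind the look-alikes: they are no part of the job. Leave any green or orange look-alike of the lock_key alone.

How it is judged (in metres and radians):
On the way, in this order (a step that is already met when the one before it is completed fails the run):
1. the lock key is fully home on the square spindle, clicked over the balls, before it is turned (z of lock_key in the frame of spindle_seat below 0.0025 m and distance between lock_key and spindle_seat below 0.004 m and angle between the z axis of lock_key and the z axis of spindle_seat, either way round below 0.1 rad), for 0.2 s.
2. the spindle is turned clockwise to its stop with the key on it (value of joint spindle above 1.2 rad and z of lock_key in the frame of spindle_seat below 0.0025 m and distance between lock_key and spindle_seat below 0.004 m), for 0.2 s.
At the end, for the whole second after the job is handed in: The key sits on the square spindle with its underside within 2.5 mm of the shoulder, centred within 4 mm, upright within 0.1 rad and at rest, and the spindle stands within 0.1 rad of its clockwise stop (joint above 1.2 rad) (all of step 2 and angle between the z axis of lock_key and the z axis of spindle_seat, either way round below 0.1 rad and linear speed of lock_key below 0.02 m/s); the robot touches nothing.
It fails at once if the lock post is pressed down by more than 20 mm (about 26 N) (distance of lock_post from where it was at the start of the episode above 0.02 m).
It fails at once if the key is rammed against the steel ring round the post with more than 25 N (contact force between lock_key and bush above 25 N).
It fails at once if another thing in the tray is moved by more than 20 mm (distance of any of round_key, adapter from where it was at the start of the episode above 0.02 m).
It fails at once if something standing on the bench is moved by more than 20 mm (distance of any of reagent, beaker, jar, tip_box, spanner from where it was at the start of the episode above 0.02 m).
It also fails if it takes over 61 s, if anything falls off the work surface, if the arm or the gripper's body presses on something with over 40 N, if the wrist force passes 120 N, or if a joint passes its speed limit or range.

## Working session

There is one attempt and no reset: what is moved stays moved. The work goes in short steps, Python scripts to look and compute and a shell command to move; the robot and the scene stay as the last step left them, time stands still between calls to the robot, and variables do not carry over. Pictures are saved under pics/ and viewed, at most 10 in all, crops included, and the job is handed in when it is done.

```bash
ls; mkdir -p pics; cat > h.py <<'E'
import numpy as np, cv2, json
from scipy.spatial.transform import Rotation as R
from cell import env
def cap(name,tag):
    c=env.capture(name); np.savez(f'pics/{tag}.npz',**c); return c
def load(tag): return dict(np.load(f'pics/{tag}.npz'))
def save(c,tag,box=None,s=1):
    im=c['pixels'][:,:,::-1]
    if box: im=im[box[1]:box[3],box[0]:box[2]]
    cv2.imwrite(f'pics/{tag}.png',cv2.resize(im,None,fx=s,fy=s,interpolation=cv2.INTER_CUBIC))
def ray(c,u,v):
    p=cv2.undistortPoints(np.array([[[u,v]]],float),c['K'],c['D'])[0,0]
    d=np.array([p[0],-p[1],-1]); E=c['extrinsics']; Rm=E[:3,:3]
    return -Rm.T@E[:3,3], Rm.T@d
def atz(c,u,v,z):
    o,d=ray(c,u,v); return o+d*(z-o[2])/d[2]
def dep(c,u,v):
    o,d=ray(c,u,v); return o+d*float(c['depth'][int(round(v)),int(round(u))])
def st():
    s=env.read_state(); print(round(s['time'],2),np.round(s['position'],1),np.round(s['tcp_rot'],3),np.round(s['force'],1),round(s['width'],1),round(s['grip_force'],1),np.round(s['q'],2)); return s
def goal(p,yaw):
    """dp, rot units in current tool axes to reach tool-down pose with tool yaw (R=Rz(yaw)Rx(pi))"""
    s=st(); Rc=R.from_euler('xyz',s['tcp_rot']); Rg=R.from_euler('xyz',[np.pi,0,yaw])
    print('dp',np.round(Rc.inv().apply(np.array(p)-s['position'])/40,3),'rot',np.round((Rc.inv()*Rg).as_rotvec(degrees=True)/5,3))
E
python3 - <<'E'
from h import *
st()
a=cap('scene','s0');b=cap('top','t0')
im=np.hstack([a['pixels'],b['pixels']])
save(a,'s0',s=1.5);save(b,'t0',s=1.5)
E
```

```text
pics
0.0 [281.2 585.6 230.7] [-3.14  -0.     2.694] [-0.   0.  -1.5] 85.5 0.0 [ 1.08  0.48  1.6   0.    1.07 -0.05]
```

View pics/s0.png

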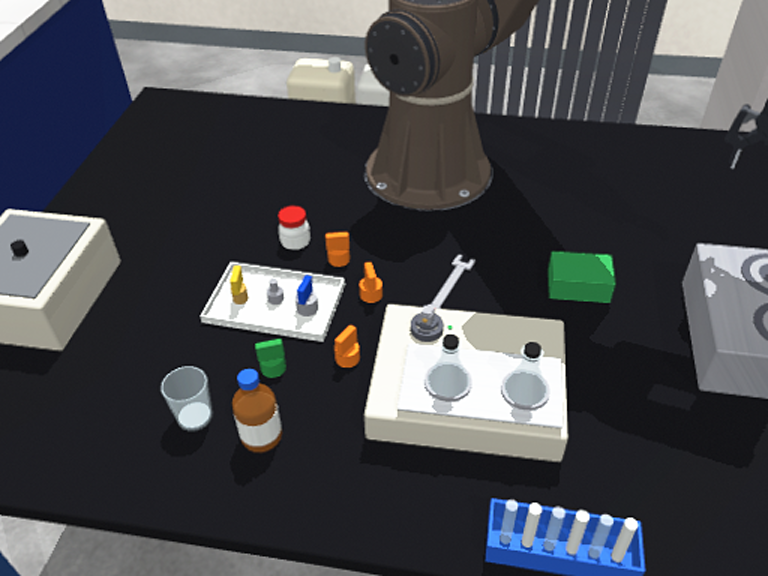

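View pics/t0.png

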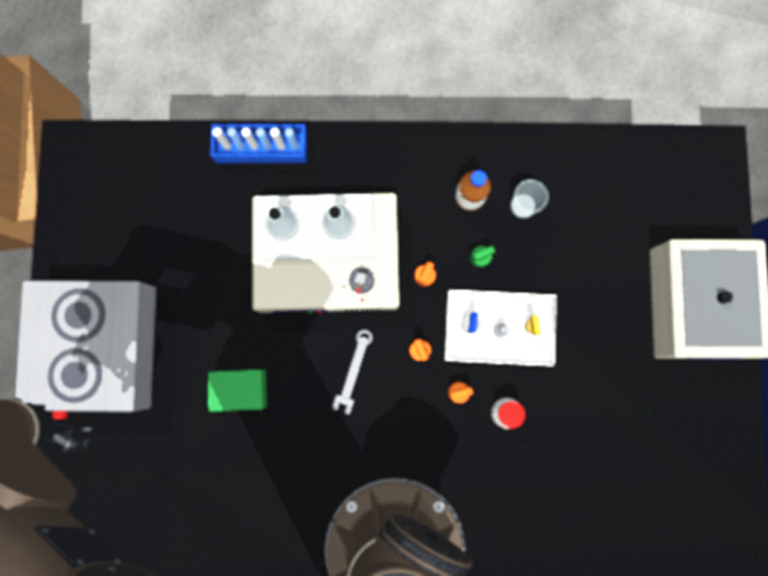

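Scene (768-px pictures): the blue key stands in the tray at scene (305,292) / top (472,320). Its look-alikes are orange at top (425,273), (420,349) and (460,392), green at (483,256), and the yellow bar in the tray at (534,324). I choose the blue one in the tray. The spindle is at top (360,281), in the dark ring.

```bash
python3 - <<'E'
from h import *
b=load('t0');a=load('s0')
for n,c,u,v in [('key',b,472/1.5,320/1.5),('spin',b,361/1.5,279/1.5),('deck',b,385/1.5,280/1.5),('bench',b,420/1.5,310/1.5),('trayfloor',b,500/1.5,345/1.5)]:
    print(n,dep(c,u,v).round(1))
# blue segmentation points by depth
for nm,c in (('top',b),('scene',a)):
    h=cv2.cvtColor(c['pixels'],cv2.COLOR_RGB2HSV)
    m=(h[...,0]>108)&(h[...,0]<130)&(h[...,1]>150)&(h[...,2]>60)
    P=np.array([np.r_[dep(c,u,v),u,v] for v,u in zip(*np.nonzero(m)) if c['depth'][v,u]>0])
    P=P[(P[:,2]>40)&(P[:,2]<90)&(np.hypot(P[:,0],P[:,1])<800)]
    P=P[(abs(P[:,3]-(314 if nm=='top' else 203))<20)&(abs(P[:,4]-(213 if nm=='top' else 195))<20)]
    print(nm,len(P),P.min(0).round(),P.max(0).round(),np.median(P,0).round(1))
    T=P[P[:,2]>P[:,2].max()-5]; xy=T[:,:2]; ev=np.linalg.eigh(np.cov(xy.T)); print(xy.mean(0).round(1),ev[0].round(1),np.arctan2(*ev[1][::-1,1]))
for t,u,v in (('tray',447,291),('tray',556,295),('tray',554,366),('tray',445,360),('sh',253,196),('sh',397,194),('sh',399,307),('sh',253,311)):
    print(t,atz(b,u/1.5,v/1.5,18 if t=='tray' else 75).round(1))
save(a,'crop0',(130,130,330,250),4)
E
```

```text
key [ 472.7 -157.5   69.1]
spin [549.8  69.4 124.2]
deck [554.4  21.9  75. ]
bench [498.6 -53.6   4. ]
trayfloor [ 423.5 -225.7    4.2]
top 44 [ 452. -165.   55.  313.  209.] [ 486. -153.   75.  317.  220.] [ 467.7 -158.7   69.6  315.   215. ]
[ 467.4 -159.5] [ 8.2 80.7] 2.979948117773392
scene 126 [ 452. -168.   40.  198.  183.] [ 497. -150.   72.  207.  202.] [ 481.6 -156.6   64.2  203.   193. ]
[ 473.9 -159.2] [ 13.  143.9] 3.0199624342395497
tray [ 538.5 -111.    18. ]
tray [ 530.6 -346.3   18. ]
tray [ 378.6 -338.2   18. ]
tray [ 391.1 -105.8   18. ]
sh [730.6 298.5  75. ]
sh [736.1  -2.5  75. ]
sh [498.6  -7.   75. ]
sh [489.5 291.9  75. ]
```

View pics/crop0.png

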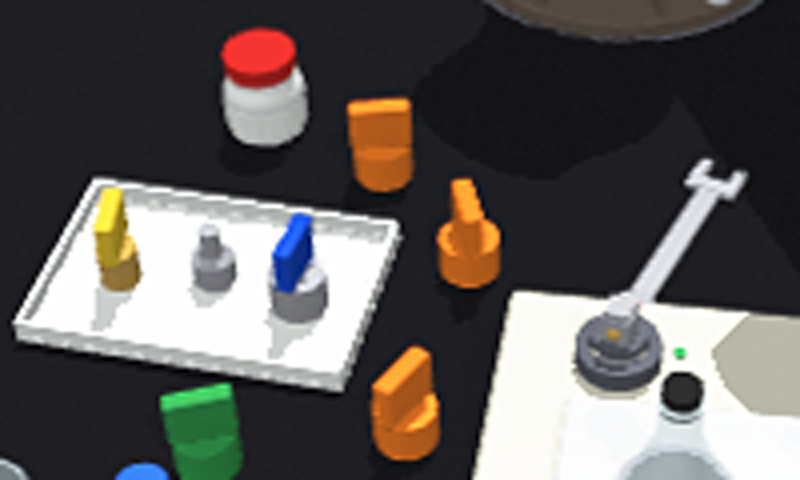

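The crop confirms the blue key in the tray, next to the adapter at crop (213,260). The spindle, with its brass ball, is at crop (617,345). Next I go above the spindle for a close look.

```bash
python3 - <<'E'
from h import *
goal([520,69,270],2.99)
E
```

```text
0.1 [281.3 585.6 230.8] [-3.141 -0.     2.694] [-0.6 -0.4 -0.5] 85.3 0.0 [ 1.08  0.48  1.6  -0.    1.07 -0.05]
dp [-10.972  -9.058  -0.972] rot [-1.200e-02 -2.000e-03 -3.394e+00]
```

```bash
Z='[[0,0,0],[0,0,0],[0,0,0],[0,0,0],[0,0,0]]'
python3 -m jog '{"dp":[[-0.73,-0.6,-0.2],[-1.46,-1.2,-0.4],[-2.2,-1.8,-0.6],[-2.93,-2.4,-0.8],[-3.66,-3.0,-0.97]],"delta_rot":[[0,0,0],[0,0,0],[0,0,0],[0,0,0],[0,0,0]],"hand":[1,1,1,1,1]}'
python3 -m jog '{"dp":[[-0.73,-0.6,0],[-1.46,-1.2,0],[-2.2,-1.8,0],[-2.93,-2.4,0],[-3.66,-3.0,0]],"delta_rot":[[0,0,0],[0,0,0],[0,0,0],[0,0,0],[0,0,0]],"hand":[1,1,1,1,1]}'
python3 -m jog '{"dp":[[-0.73,-0.6,0],[-1.46,-1.2,0],[-2.2,-1.8,0],[-2.93,-2.4,0],[-3.66,-3.0,0]],"delta_rot":[[0,0,-0.7],[0,0,-1.4],[0,0,-2.1],[0,0,-2.8],[0,0,-3.4]],"hand":[1,1,1,1,1]}'
python3 - <<'E'
from h import *
st(); a=cap('wrist','w1'); save(a,'w1',s=1.5)
E
```

```text
time: 0.52
position: [361.6, 412.7, 270.3]
tcp_rot: [-3.141, -0.0, 2.694]
force: [1.9, 0.9, 0.3]
width: 86.1
grip_force: 0.0
time: 0.93
position: [441.7, 241.0, 270.0]
tcp_rot: [-3.141, -0.0, 2.694]
force: [1.5, 0.7, -0.2]
width: 85.3
grip_force: 0.0
time: 1.35
position: [521.7, 69.4, 270.0]
tcp_rot: [3.142, -0.0, 2.994]
force: [0.7, 0.8, 0.1]
width: 85.2
grip_force: 0.0
1.35 [521.7  69.4 270. ] [ 3.142 -0.     2.994] [0.7 0.8 0.1] 85.2 0.0 [ 0.07  0.27  1.83  0.    1.04 -1.35]
```

View pics/w1.png

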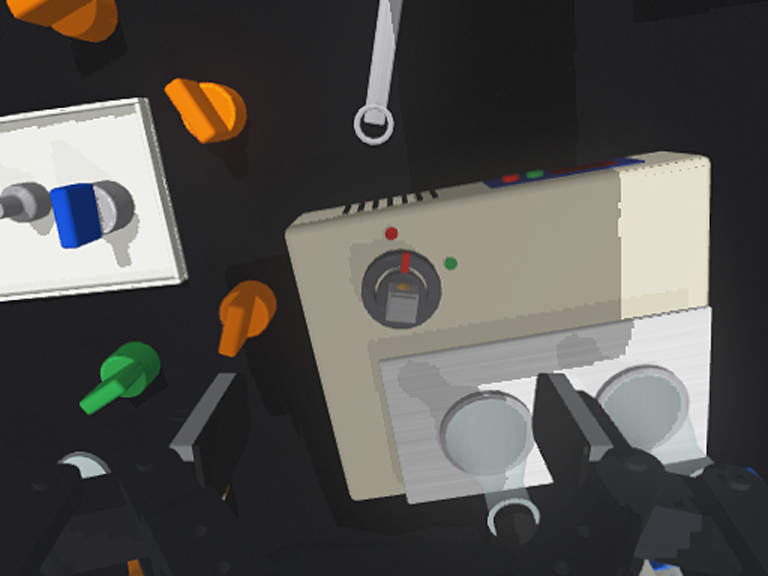

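The wrist view shows the spindle square in the dark ring at (402,300), with a ball at (403,287), and the key at (85,212). I enlarge the spindle to get its corners.

```bash
python3 - <<'E'
from h import *
a=load('w1'); save(a,'w1c',(232,160,302,225),9)
o,_=ray(a,256,192); print('cam',o.round(1))
h=cv2.cvtColor(a['pixels'],cv2.COLOR_RGB2HSV)
m=(h[...,0]>108)&(h[...,0]<130)&(h[...,1]>150)&(h[...,2]>60)
P=np.array([dep(a,u,v) for v,u in zip(*np.nonzero(m)) if u<100 and 100<v<180])
T=P[abs(P[:,2]-70)<3]; print(len(P),len(T),T.mean(0).round(1))
(c,s,an)=cv2.minAreaRect(T[:,:2].astype(np.float32)); print(c,s,an)
E
```

```text
cam [443.4  79.6 411.7]
1113 452 [ 470.7 -161.    69. ]
(470.92730712890625, -161.26878356933594) (14.272093772888184, 42.358604431152344) 85.06510925292969
```

View pics/w1c.png

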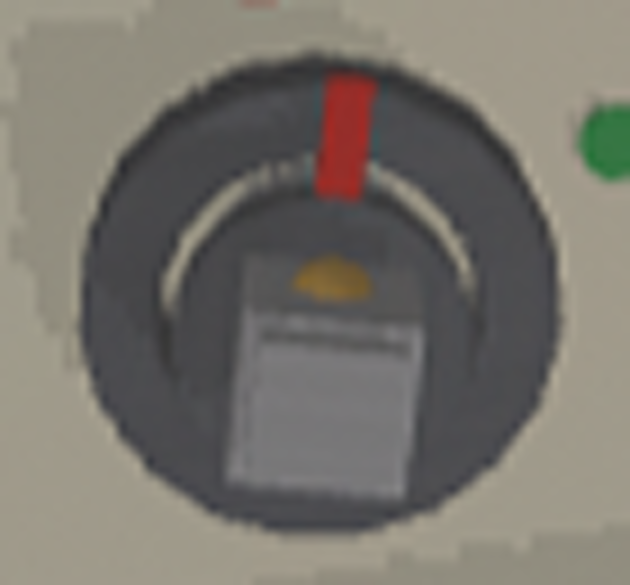

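```bash
python3 - <<'E'
from h import *
a=load('w1')
P=np.array([atz(a,232+(x+.5)/9-.5,160+(y+.5)/9-.5,119)[:2] for x,y in ((248,320),(425,326),(405,497),(228,487))])
print(P.round(1),P.mean(0).round(1))
for i in range(4):
    d=P[(i+1)%4]-P[i]; print(np.hypot(*d).round(1),(np.degrees(np.arctan2(d[1],d[0]))%90).round(1))
print('ring',[atz(a,232+(x+.5)/9-.5,160+(y+.5)/9-.5,91)[:2].round(1) for x,y in ((82,300),(562,300),(320,55),(320,533))])
P=np.array([atz(a,u/1.5-.33,v/1.5-.33,75)[:2] for u,v in ((286,232),(707,158))])
d=P[1]-P[0];print('front edge',P.round(1),np.hypot(*d),np.degrees(np.arctan2(d[1],d[0])))
goal([444,-161,240],np.pi-0.086)
E
```

```text
[[543.8  63.2]
 [547.2  81.4]
 [566.   76.8]
 [562.1  58.3]] [554.8  69.9]
18.5 79.5
19.3 76.2
18.8 78.1
18.9 75.0
ring [array([548.3,  43.3]), array([556.3,  97.4]), array([523.8,  74.2]), array([580.7,  66.1])]
front edge [[504.   -3.3]
 [495.  287.5]] 290.9882111470079 91.773417525446
1.4 [524.6  64.3 270. ] [-3.140e+00  2.000e-03  2.997e+00] [ 4.  -7.1  0.1] 85.5 0.0 [ 0.07  0.27  1.83 -0.    1.04 -1.36]
dp [ 1.182 -5.862  0.76 ] rot [-0.023  0.02  -0.672]
```

```bash
python3 -m jog '{"dp":[[0.2,-0.9,0],[0.4,-1.8,0],[0.6,-2.7,0],[0.75,-3.6,0.1],[0.9,-4.5,0.3]],"delta_rot":[[0,0,0],[0,0,0],[0,0,0],[0,0,0],[0,0,0]],"hand":[0.9,0.8,0.7,0.6,0.5]}'
python3 -m jog '{"dp":[[0.2,-0.6,0.4],[0.28,-1.1,0.8],[0.28,-1.36,1.2],[0.28,-1.36,1.46],[0.28,-1.36,1.46]],"delta_rot":[[0,0,0],[0,0,-0.6],[0,0,-0.6],[0,0,-0.6],[0,0,-0.6]],"hand":[0.5,0.5,0.5,0.5,0.5]}'
python3 - <<'E'
from h import *
st(); a=cap('wrist','w2'); st()
h=cv2.cvtColor(a['pixels'],cv2.COLOR_RGB2HSV)
m=((h[...,0]>108)&(h[...,0]<130)&(h[...,1]>150)&(h[...,2]>60)).astype(np.uint8)
n,l,s,c=cv2.connectedComponentsWithStats(m);k=1+s[1:,4].argmax();print(s[k],c[k])
P=np.array([dep(a,u,v) for v,u in zip(*np.nonzero(l==k))])
for z0 in (2,4):
    T=P[abs(P[:,2]-np.percentile(P[:,2],95))<z0]; print(len(P),len(T),T.mean(0).round(1),cv2.minAreaRect(T[:,:2].astype(np.float32)))
x,y,w,hh=s[k][:4]; save(a,'w2c',(max(x-50,0),max(y-40,0),x+w+50,y+hh+40),3.5); print(x,y)
E
```

```text
time: 1.82
position: [458.2, -102.7, 258.5]
tcp_rot: [-3.141, 0.001, 2.991]
force: [1.4, -0.5, 0.5]
width: 42.7
grip_force: 0.0
time: 2.23
position: [438.0, -153.5, 197.8]
tcp_rot: [3.141, -0.003, 3.041]
force: [-1.8, 1.5, 0.3]
width: 42.7
grip_force: 0.0
2.23 [ 438.  -153.5  197.8] [ 3.141e+00 -3.000e-03  3.041e+00] [-1.8  1.5  0.3] 42.7 0.0 [-0.4   0.27  2.04 -0.    0.83 -1.87]
2.28 [ 438.7 -153.3  198.9] [ 3.141e+00 -2.000e-03  3.042e+00] [-0.2  0.5  0.6] 42.8 0.0 [-0.4   0.27  2.04  0.    0.84 -1.87]
[249 192  15  45 643] [255.81493002 214.00466563]
643 545 [ 470.1 -162.3   68.9] ((470.4794616699219, -162.16297912597656), (12.400003433227539, 41.828617095947266), 83.64503479003906)
643 640 [ 469.7 -162.2   68.7] ((470.663818359375, -162.16940307617188), (12.526985168457031, 42.19841384887695), 83.70425415039062)
249 192
```

View pics/w2c.png

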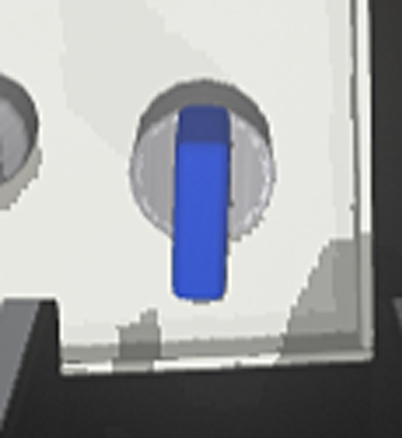

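The blue bar is square in view, at crop (202,200), and both fingers clear the adapter at the left. I now compute the grasp move.

```bash
python3 - <<'E'
from h import *
goal([470.6,-162.2,40],3.032)
E
```

```text
2.28 [ 438.7 -153.3  198.9] [ 3.141e+00 -2.000e-03  3.042e+00] [-0.2  0.5  0.6] 42.8 0.0 [-0.4   0.27  2.04  0.    0.84 -1.87]
dp [-0.825 -0.145  3.97 ] rot [ 0.008 -0.025  0.113]
```

```bash
python3 -m jog '{"dp":[[-0.6,-0.1,0.3],[-0.825,-0.145,1.0],[-0.825,-0.145,1.8],[-0.825,-0.145,2.6],[-0.825,-0.145,3.1]],"delta_rot":[[0,0,0.1],[0,0,0.1],[0,0,0.1],[0,0,0.1],[0,0,0.1]],"hand":[0.45,0.45,0.45,0.45,0.45]}'
python3 -m jog '{"dp":[[0,0,0],[0,0,0.3],[0,0,0.6],[0,0,0.86],[0,0,0.86]],"delta_rot":[[0,0,0],[0,0,0],[0,0,0],[0,0,0],[0,0,0]],"hand":[0.45,0.45,0.45,0.45,0.45]}'
python3 - <<'E'
from h import *
goal([470.6,-162.2,40],3.032)
E
```

```text
time: 2.7
position: [471.6, -161.6, 74.0]
tcp_rot: [3.141, -0.001, 3.035]
force: [-1.0, 0.4, -0.4]
width: 38.7
grip_force: 0.0
time: 3.12
position: [471.9, -162.1, 41.1]
tcp_rot: [3.141, -0.0, 3.035]
force: [-1.7, 0.1, -0.8]
width: 38.0
grip_force: 0.0
3.12 [ 471.9 -162.1   41.1] [ 3.141 -0.     3.035] [-1.7  0.1 -0.8] 38.0 0.0 [-0.39  0.57  2.09  0.    0.49 -1.86]
dp [ 0.031 -0.006  0.028] rot [ 0.002 -0.006  0.029]
```

```bash
python3 -m jog '{"dp":[[0,0,0],[0,0,0],[0,0,0],[0,0,0],[0,0,0]],"delta_rot":[[0,0,0],[0,0,0],[0,0,0],[0,0,0],[0,0,0]],"hand":[0.3,0.1,0,0,0]}' 80
python3 -m jog '{"dp":[[0,0,0],[0,0,0],[0,0,-0.2],[0,0,-0.6],[0,0,-1.2]],"delta_rot":[[0,0,0],[0,0,0],[0,0,0],[0,0,0],[0,0,0]],"hand":[0,0,0,0,0]}'
python3 -m jog '{"dp":[[0,0,-0.8],[0,0,-1.6],[0,0,-2.4],[0,0,-3.2],[0,0,-3.2]],"delta_rot":[[0,0,0],[0,0,0],[0,0,0],[0,0,0],[0,0,0]],"hand":[0,0,0,0,0]}'
python3 - <<'E'
from h import *
# key x angle = yaw-pi ; want square -12.8deg => yaw pi-0.223
goal([553.5,70,215],np.pi-0.223)
E
```

```text
time: 3.53
position: [472.3, -162.6, 42.1]
tcp_rot: [-3.141, 0.001, 3.034]
force: [0.9, 2.3, 8.9]
width: 12.7
grip_force: 81.0
time: 3.95
position: [470.6, -162.0, 89.1]
tcp_rot: [3.141, -0.003, 3.034]
force: [0.2, 0.9, -1.2]
width: 12.1
grip_force: 79.7
time: 4.37
position: [474.2, -163.4, 223.5]
tcp_rot: [-3.139, 0.008, 3.034]
force: [1.8, -0.7, -1.1]
width: 12.9
grip_force: 79.7
4.37 [ 474.2 -163.4  223.5] [-3.139  0.008  3.034] [ 1.8 -0.7 -1.1] 12.9 79.7 [-0.39  0.28  1.95 -0.    0.91 -1.86]
dp [-1.344  6.015  0.208] rot [-0.022  0.093  1.324]
```

```bash
python3 -m jog '{"dp":[[-0.2,0.8,0],[-0.4,1.6,0],[-0.6,2.4,0],[-0.8,3.2,0],[-0.95,4.1,0]],"delta_rot":[[0,0,0],[0,0,0],[0,0,0],[0,0,0],[0,0,0]],"hand":[0,0,0,0,0]}'
python3 -m jog '{"dp":[[-0.2,0.8,0],[-0.35,1.5,0.2],[-0.4,1.9,0.3],[-0.4,1.9,0.3],[-0.4,1.9,0.3]],"delta_rot":[[0,0,0.5],[0,0,1.3],[0,0,1.3],[0,0,1.3],[0,0,1.3]],"hand":[0,0,0,0,0]}'
python3 - <<'E'
from h import *
st(); a=cap('wrist','w3'); goal([553.5,70,215],np.pi-0.223)
save(a,'w3',(110,60,400,300),2.5)
E
```

```text
time: 4.78
position: [527.4, -2.3, 217.6]
tcp_rot: [-3.141, 0.0, 3.033]
force: [1.2, -1.1, -1.4]
width: 13.0
grip_force: 79.6
time: 5.2
position: [550.7, 71.1, 205.1]
tcp_rot: [-3.141, -0.001, 2.923]
force: [0.3, 0.4, -2.1]
width: 12.9
grip_force: 79.5
5.2 [550.7  71.1 205.1] [-3.141e+00 -1.000e-03  2.923e+00] [ 0.3  0.4 -2.1] 12.9 79.5 [ 0.07  0.38  1.84 -0.    0.92 -1.28]
5.25 [550.7  70.3 205.3] [-3.141e+00 -1.000e-03  2.922e+00] [-0.3 -0.4 -1.7] 12.4 79.5 [ 0.07  0.38  1.84 -0.    0.92 -1.28]
dp [-0.07   0.007 -0.243] rot [-0.005 -0.007  0.037]
```

View pics/w3.png

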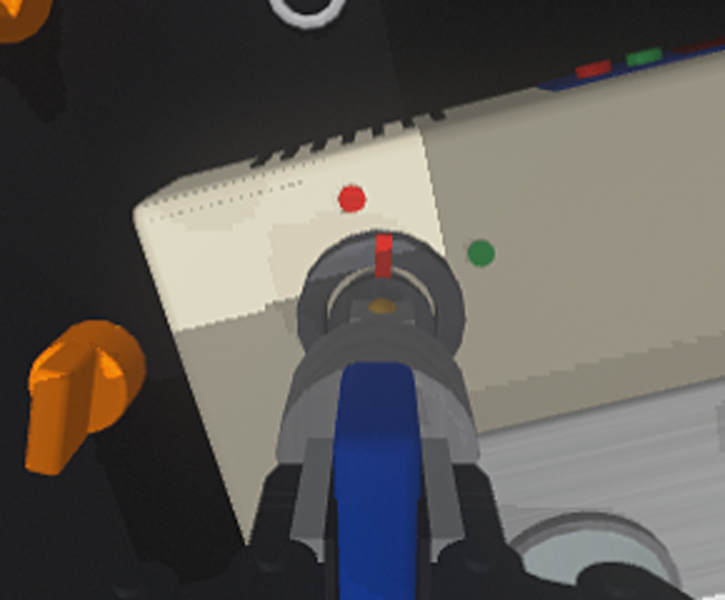

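The key is held straight. The ball is visible at (381,306) and the sleeve's lower rim at about (378,320). I enlarge this to compare the sleeve and ring centres.

```bash
python3 - <<'E'
from h import *
a=load('w3'); save(a,'w3c',(215,145,307,217),8.3)
E
```

```text
(no output)
```

View pics/w3c.png

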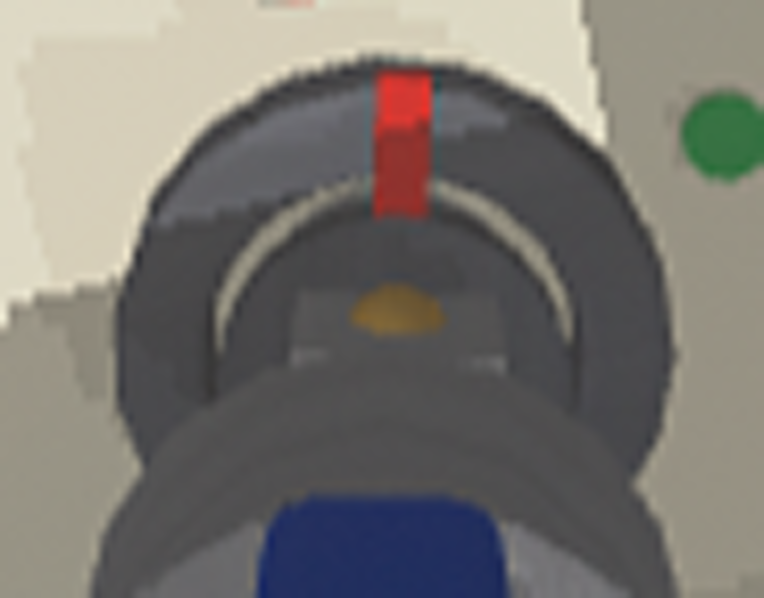

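```bash
python3 - <<'E'
from h import *
from scipy.optimize import least_squares
a=load('w3'); f=lambda x,y,z: atz(a,215+(x+.5)/8.3-.5,145+(y+.5)/8.3-.5,z)[:2]
th=-0.223; ex=np.array([np.cos(th),np.sin(th)]); ey=np.array([-ex[1],ex[0]])
zb=205.3-37
P=np.array([f(x,y,zb) for x,y in ((393,361),(290,380),(500,382),(200,425),(600,442),(150,470),(640,490))])
for fr in (1,0):
    r=least_squares(lambda p:np.hypot(*(P-p[:2]).T)-(p[2] if fr else 21),[550,70,21]).x; print('sleeve',r.round(1),'minus tcp along ex,ey',((r[:2]-[550.7,70.6])@ex).round(1),((r[:2]-[550.7,70.6])@ey).round(1))
for z,l,rr in ((99,(298,291),(507,291)),(119,(291,350),(508,355))):
    L,Rr=f(*l,z),f(*rr,z); d=Rr-L; print('edge',z,np.hypot(*d).round(1),(np.degrees(np.arctan2(d[1],d[0]))-90).round(1),'centre',((L+Rr)/2+9.5*ex).round(1))
b=f(398,312,107); print('ball',(b+12.5*ex).round(1))
Q=np.array([f(x,y,91) for x,y in ((115,340),(675,340),(160,215),(640,235),(150,460),(650,460))])
r=least_squares(lambda p:np.hypot(*(Q-p[:2]).T)-28,[550,70]); print('ring',r.x.round(1),r.fun.round(1))
E
```

```text
sleeve [550.7  70.2  21.2] minus tcp along ex,ey 0.1 -0.4
sleeve [550.5  70.2  21. ] minus tcp along ex,ey -0.1 -0.4
edge 99 19.7 -12.5 centre [554.6  70.7]
edge 119 18.9 -13.9 centre [554.2  70.4]
ball [557.   69.7]
ring [554.8  70.1] [-0.4 -0.6 -0.6 -1.  -1.6 -0.9]
```

```bash
python3 - <<'E'
from h import *
goal([554.4,70.4,168],np.pi-0.227)
E
```

```text
5.25 [550.7  70.3 205.3] [-3.141e+00 -1.000e-03  2.922e+00] [-0.3 -0.4 -1.7] 12.4 79.5 [ 0.07  0.38  1.84 -0.    0.92 -1.28]
dp [-0.091  0.022  0.932] rot [-0.005 -0.007  0.083]
```

```bash
python3 -m jog '{"dp":[[-0.05,0.01,0.2],[-0.09,0.015,0.5],[-0.09,0.015,0.8],[-0.09,0.015,0.93],[-0.09,0.015,0.93]],"delta_rot":[[0,0,0.1],[0,0,0.1],[0,0,0.1],[0,0,0.1],[0,0,0.1]],"hand":[0,0,0,0,0]}'
python3 -m jog '{"dp":[[0,0,0],[0,0,0],[0,0,0],[0,0,0],[0,0,0]],"delta_rot":[[0,0,0],[0,0,0],[0,0,0],[0,0,0],[0,0,0]],"hand":[0,0,0,0,0]}'
```

```text
time: 5.67
position: [553.8, 69.4, 166.3]
tcp_rot: [-3.141, -0.003, 2.911]
force: [-1.0, -0.5, -1.9]
width: 12.8
grip_force: 79.5
time: 6.08
position: [555.0, 70.2, 168.5]
tcp_rot: [3.141, 0.001, 2.912]
force: [-0.1, 0.2, -0.9]
width: 12.7
grip_force: 79.5
```

```bash
python3 -m jog '{"dp":[[0,0,0.05],[0,0,0.1],[0,0,0.15],[0,0,0.2],[0,0,0.25]],"delta_rot":[[0,0,0],[0,0,0],[0,0,0],[0,0,0],[0,0,0]],"hand":[0,0,0,0,0]}'
```

```text
time: 6.5
position: [554.7, 70.2, 157.8]
tcp_rot: [-3.142, -0.0, 2.912]
force: [-0.1, -0.2, -1.3]
width: 12.5
grip_force: 79.5
```

```bash
python3 -m jog '{"dp":[[0,0,0.03],[0,0,0.06],[0,0,0.09],[0,0,0.12],[0,0,0.12]],"delta_rot":[[0,0,0],[0,0,0],[0,0,0],[0,0,0],[0,0,0]],"hand":[0,0,0,0,0]}'
```

```text
time: 6.92
position: [554.8, 70.2, 153.1]
tcp_rot: [3.142, -0.0, 2.912]
force: [-0.2, 0.7, -1.5]
width: 13.0
grip_force: 79.6
```

```bash
python3 -m jog '{"dp":[[0,0,0.03],[0,0,0.06],[0,0,0.09],[0,0,0.12],[0,0,0.12]],"delta_rot":[[0,0,0],[0,0,0],[0,0,0],[0,0,0],[0,0,0]],"hand":[0,0,0,0,0]}'
```

```text
time: 7.33
position: [554.8, 70.3, 148.3]
tcp_rot: [-3.142, -0.0, 2.912]
force: [0.8, 0.9, -1.3]
width: 12.5
grip_force: 79.6
```

```bash
python3 -m jog '{"dp":[[0,0,0.03],[0,0,0.06],[0,0,0.09],[0,0,0.12],[0,0,0.12]],"delta_rot":[[0,0,0],[0,0,0],[0,0,0],[0,0,0],[0,0,0]],"hand":[0,0,0,0,0]}'
```

```text
time: 7.75
position: [555.1, 70.2, 143.7]
tcp_rot: [3.141, 0.0, 2.912]
force: [1.5, 0.2, 1.5]
width: 12.6
grip_force: 80.0
```

```bash
python3 -m jog '{"dp":[[0,0,0.03],[0,0,0.06],[0,0,0.09],[0,0,0.1],[0,0,0.1]],"delta_rot":[[0,0,0],[0,0,0],[0,0,0],[0,0,0],[0,0,0]],"hand":[0,0,0,0,0]}'
```

```text
time: 8.17
position: [555.3, 70.2, 139.8]
tcp_rot: [3.141, 0.001, 2.912]
force: [2.4, 0.4, 5.8]
width: 12.7
grip_force: 80.5
```

```bash
python3 -m jog '{"dp":[[0,0,0.02],[0,0,0.04],[0,0,0.06],[0,0,0.06],[0,0,0.06]],"delta_rot":[[0,0,0],[0,0,0],[0,0,0],[0,0,0],[0,0,0]],"hand":[0,0,0,0,0]}'
```

```text
time: 8.58
position: [555.3, 70.2, 137.6]
tcp_rot: [3.141, 0.001, 2.912]
force: [1.6, -0.2, 8.3]
width: 12.8
grip_force: 80.8
```

```bash
python3 -m jog '{"dp":[[0,0,0.02],[0,0,0.04],[0,0,0.04],[0,0,0.04],[0,0,0.04]],"delta_rot":[[0,0,0],[0,0,0],[0,0,0],[0,0,0],[0,0,0]],"hand":[0,0,0,0,0]}'
```

```text
time: 9.0
position: [555.4, 70.2, 136.2]
tcp_rot: [3.141, 0.001, 2.912]
force: [1.2, -0.1, 9.5]
width: 12.8
grip_force: 81.0
```

```bash
python3 -m jog '{"dp":[[0,0,0.02],[0,0,0.04],[0,0,0.04],[0,0,0.04],[0,0,0.04]],"delta_rot":[[0,0,0],[0,0,0],[0,0,0],[0,0,0],[0,0,0]],"hand":[0,0,0,0,0]}'
```

```text
time: 9.42
position: [555.3, 70.2, 134.6]
tcp_rot: [3.141, 0.001, 2.912]
force: [0.9, -0.1, 11.4]
width: 12.8
grip_force: 81.3
```

```bash
python3 -m jog '{"dp":[[0,0,0.02],[0,0,0.03],[0,0,0.03],[0,0,0.03],[0,0,0.03]],"delta_rot":[[0,0,0],[0,0,0],[0,0,0],[0,0,0],[0,0,0]],"hand":[0,0,0,0,0]}'
```

```text
time: 9.83
position: [555.4, 70.2, 133.5]
tcp_rot: [3.141, 0.001, 2.912]
force: [0.5, -0.0, 12.3]
width: 12.6
grip_force: 81.4
```

```bash
python3 -m jog '{"dp":[[0,0,0.02],[0,0,0.03],[0,0,0.03],[0,0,0.03],[0,0,0.03]],"delta_rot":[[0,0,0],[0,0,0],[0,0,0],[0,0,0],[0,0,0]],"hand":[0,0,0,0,0]}'
```

```text
time: 10.25
position: [555.2, 70.4, 131.9]
tcp_rot: [3.141, 0.001, 2.912]
force: [2.0, 2.3, 6.2]
width: 12.6
grip_force: 80.5
```

The push dropped from 12.3 to 6.2 N: that is the click. I hold, then ease up 2 mm to check that the post follows.

```bash
python3 -m jog '{"dp":[[0,0,0],[0,0,0],[0,0,0],[0,0,0],[0,0,0]],"delta_rot":[[0,0,0],[0,0,0],[0,0,0],[0,0,0],[0,0,0]],"hand":[0,0,0,0,0]}'; python3 -m jog '{"dp":[[0,0,-0.02],[0,0,-0.05],[0,0,-0.05],[0,0,-0.05],[0,0,-0.05]],"delta_rot":[[0,0,0],[0,0,0],[0,0,0],[0,0,0],[0,0,0]],"hand":[0,0,0,0,0]}'
```

```text
time: 10.67
position: [555.2, 70.3, 131.8]
tcp_rot: [3.141, 0.001, 2.912]
force: [2.7, 1.7, 4.8]
width: 12.4
grip_force: 80.5
time: 11.08
position: [555.1, 70.3, 133.7]
tcp_rot: [3.141, 0.0, 2.912]
force: [5.0, 2.7, 2.8]
width: 12.8
grip_force: 80.3
```

```bash
python3 -m jog '{"dp":[[-0.015,0.005,0],[-0.015,0.005,0],[-0.015,0.005,0],[-0.015,0.005,0],[-0.015,0.005,0]],"delta_rot":[[0,0,0],[0,0,0],[0,0,0.6],[0,0,1.4],[0,0,2.2]],"hand":[0,0,0,0,0]}'
python3 -c "from h import *;print(env.read_state()['wrist_torque'])"
```

```text
time: 11.5
position: [554.9, 70.3, 133.5]
tcp_rot: [-3.141, -0.001, 2.717]
force: [1.3, 3.8, 3.1]
width: 12.3
grip_force: 80.4
[ 0.65466369 -0.14147828  0.06561499]
```

```bash
python3 -m jog '{"dp":[[0,0,0],[0,0,0],[0,0,0],[0,0,0],[0,0,0]],"delta_rot":[[0,0,0.8],[0,0,1.6],[0,0,2.4],[0,0,3.2],[0,0,4]],"hand":[0,0,0,0,0]}'
python3 -c "from h import *;print(env.read_state()['wrist_torque'])"
```

```text
time: 11.92
position: [554.8, 70.5, 133.5]
tcp_rot: [-3.141, -0.001, 2.368]
force: [0.7, 5.0, 3.8]
width: 12.1
grip_force: 80.4
[ 0.91545392 -0.15099111  0.15438756]
```

```bash
python3 -m jog '{"dp":[[0,0,0],[0,0,0],[0,0,0],[0,0,0],[0,0,0]],"delta_rot":[[0,0,0.8],[0,0,1.6],[0,0,2.4],[0,0,3.2],[0,0,4]],"hand":[0,0,0,0,0]}'
python3 -c "from h import *;print(env.read_state()['wrist_torque'])"
```

```text
time: 12.33
position: [555.0, 70.5, 133.5]
tcp_rot: [-3.141, -0.001, 2.018]
force: [1.2, 4.2, 2.5]
width: 12.8
grip_force: 80.4
[ 0.77475703 -0.32149657  0.09328917]
```

```bash
python3 -m jog '{"dp":[[0,0,0],[0,0,0],[0,0,0],[0,0,0],[0,0,0]],"delta_rot":[[0,0,0.5],[0,0,1.0],[0,0,1.5],[0,0,1.5],[0,0,1.5]],"hand":[0,0,0,0,0]}'
python3 -c "from h import *;print(env.read_state()['wrist_torque'])"
```

```text
time: 12.75
position: [555.0, 70.4, 133.5]
tcp_rot: [-3.141, -0.0, 1.892]
force: [1.4, 3.3, 2.2]
width: 12.4
grip_force: 80.4
[ 0.84317522 -0.12636162 -0.01158912]
```

```bash
python3 -m jog '{"dp":[[0,0,0],[0,0,0],[0,0,0],[0,0,0],[0,0,0]],"delta_rot":[[0,0,0.4],[0,0,0.8],[0,0,0.8],[0,0,0.8],[0,0,0.8]],"hand":[0,0,0,0,0]}'
python3 -c "from h import *;print(env.read_state()['wrist_torque'])"
```

```text
time: 13.17
position: [555.2, 70.3, 133.6]
tcp_rot: [-3.141, -0.0, 1.823]
force: [0.0, 4.7, 3.0]
width: 12.9
grip_force: 80.5
[0.8298466  0.04407498 0.02207636]
```

```bash
python3 -m jog '{"dp":[[0,0,0],[0,0,0],[0,0,0],[0,0,0],[0,0,0]],"delta_rot":[[0,0,0.4],[0,0,0.8],[0,0,0.8],[0,0,0.8],[0,0,0.8]],"hand":[0,0,0,0,0]}'
python3 -c "from h import *;print(env.read_state()['wrist_torque'])"
```

```text
time: 13.58
position: [555.2, 70.3, 133.6]
tcp_rot: [-3.141, -0.0, 1.753]
force: [-0.5, 4.4, 2.3]
width: 12.5
grip_force: 80.4
[0.91630643 0.13924977 0.09011634]
```

```bash
python3 -m jog '{"dp":[[0,0,0],[0,0,0],[0,0,0],[0,0,0],[0,0,0]],"delta_rot":[[0,0,0.3],[0,0,0.6],[0,0,0.6],[0,0,0.6],[0,0,0.6]],"hand":[0,0,0,0,0]}'
python3 -c "from h import *;print(env.read_state()['wrist_torque'])"
```

```text
time: 14.0
position: [555.3, 70.3, 133.6]
tcp_rot: [-3.141, -0.0, 1.701]
force: [-1.1, 4.5, 3.5]
width: 12.4
grip_force: 80.5
[0.89115115 0.28649692 0.44008204]
```

```bash
python3 -m jog '{"dp":[[0,0,0],[0,0,0],[0,0,0],[0,0,0],[0,0,0]],"delta_rot":[[0,0,0.2],[0,0,0.4],[0,0,0.4],[0,0,0.4],[0,0,0.4]],"hand":[0,0,0,0,0]}'
python3 -c "from h import *;print(env.read_state()['wrist_torque'])"
```

```text
time: 14.42
position: [555.2, 70.3, 133.6]
tcp_rot: [-3.141, 0.0, 1.665]
force: [-2.1, 5.2, 2.6]
width: 12.7
grip_force: 80.8
[0.97552009 0.35120863 0.74709912]
```

```bash
python3 -m jog '{"dp":[[0,0,-0.02],[0,0,-0.03],[0,0,-0.03],[0,0,-0.03],[0,0,-0.03]],"delta_rot":[[0,0,0],[0,0,0],[0,0,0],[0,0,0],[0,0,0]],"hand":[0,0,0,0,0]}'
python3 -m jog '{"dp":[[0,0,0],[0,0,0],[0,0,0],[0,0,0],[0,0,0]],"delta_rot":[[0,0,0],[0,0,0],[0,0,0],[0,0,0],[0,0,0]],"hand":[0.2,0.3,0.4,0.4,0.4]}'
python3 -m jog '{"dp":[[0,0,0],[0,0,-0.3],[0,0,-0.8],[0,0,-1.4],[0,0,-2]],"delta_rot":[[0,0,0],[0,0,0],[0,0,0],[0,0,0],[0,0,0]],"hand":[0.4,0.4,0.4,0.4,0.4]}'
python3 -m jog '{"dp":[[0.3,0,-0.3],[0.6,0,-0.6],[0.6,0,-0.6],[0.6,0,-0.6],[0.6,0,-0.6]],"delta_rot":[[0,0,0],[0,0,0],[0,0,0],[0,0,0],[0,0,0]],"hand":[0.4,0.4,0.4,0.4,0.4]}'
python3 - <<'E'
from h import *
a=cap('wrist','w4'); save(a,'w4',s=1.5)
h=cv2.cvtColor(a['pixels'],cv2.COLOR_RGB2HSV)
m=((h[...,0]>108)&(h[...,0]<130)&(h[...,1]>150)&(h[...,2]>60)).astype(np.uint8)
P=np.array([dep(a,u,v) for v,u in zip(*np.nonzero(m))]); P=P[np.hypot(P[:,0]-555,P[:,1]-70)<40]
T=P[P[:,2]>np.percentile(P[:,2],95)-3]; print(len(T),np.percentile(P[:,2],95),T.mean(0).round(1),cv2.minAreaRect(T[:,:2].astype(np.float32)))
E
```

```text
time: 14.83
position: [555.2, 70.3, 134.8]
tcp_rot: [-3.141, 0.0, 1.665]
force: [-1.7, 5.0, 1.3]
width: 12.4
grip_force: 80.8
time: 15.25
position: [555.5, 70.1, 134.9]
tcp_rot: [-3.142, 0.0, 1.664]
force: [-0.7, -0.3, 1.3]
width: 34.2
grip_force: 0.0
time: 15.67
position: [555.1, 70.2, 215.5]
tcp_rot: [-3.141, 0.0, 1.664]
force: [0.8, -0.1, 0.2]
width: 33.7
grip_force: 0.0
time: 16.08
position: [552.9, 93.8, 238.2]
tcp_rot: [-3.141, 0.0, 1.664]
force: [-0.9, -0.4, -0.8]
width: 34.1
grip_force: 0.0
964 163.9410625752551 [554.7  71.4 162.8] ((554.8612060546875, 70.42509460449219), (13.346394538879395, 42.920135498046875), 9.499627113342285)
```

View pics/w4.png

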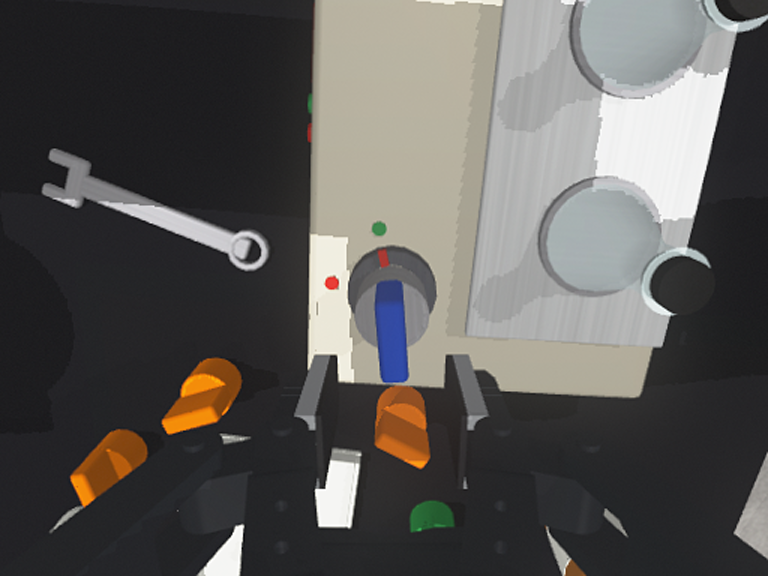

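The key sits in the ring at (392,320). Its bar top is at z ≈ 164 mm, as expected when seated, it is centred at (555,70), and the bar has turned about 82° from the shaker's x axis. The fingers are clear.

```bash
python3 -c "from cell import env;print(env.hand_in())"
```

```text
the job is handed in; nothing more can be done
None
```

The lock key is clicked home on the spindle, turned clockwise to its stop and released, and the job is handed in at about 16 s; the hand-in returned no verdict.

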